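# Re-rack four sample bottles in reverse order

## Robot

A 7-joint arm with a two-finger parallel gripper is mounted at the origin on the work surface. World frame = base frame: x ahead of the robot, y to its left, z up, the work surface at z = 0. Lengths are in m, angles in rad, forces in N, time in s.
With the tool pointing down it reaches from about 0.425 to 0.925 m from the base axis. Payload 6.8 kg.
Tool frame: the origin (TCP) lies midway between the tips of the shut fingers; the grasp point (between the pads) lies 19 mm behind it (grip_point_offset is the distance from the TCP to the grasp point, in m); y points along the fingers, x is the direction in which the jaws open and shut, and the axes are right-handed (so a half turn about y gives the same grasp; the last joint's range is limited). The gripper opens to 85 mm and grips with 20 to 120 N. Pads are 22 mm wide; open, the fingers measure 114 mm over their backs; the gripper's body (76 mm by 85 mm) begins 54 mm behind the grasp point. The pads swing forward as they close: fully open they stand 13 mm farther back than shut.
Start: joints at [1.069, 0.477, 0.022, 1.555, -0.011, 1.109, -0.083], TCP at [0.259, -0.623, 0.231] pointing down, gripper open.
Joint ranges: [-2.96, 2.96], [-0.34, 2.1], [-1.41, 1.46], [0.24, 2.44], [-1.37, 4.51], [0.17, 1.92], [-2.96, 2.96]. Speed limits (rad/s): [2.39, 2.39, 3.14, 3.14, 3.14, 3.14, 3.14].

## Interface

Orientations are given as a unit quaternion [w, x, y, z].
In Python, from station import get_obs, read_camera, hand_in, grip_point_offset gives the robot as it stands.
- The arm moves only by the tool play_rows, never from a script. Its argument "increments" is a list of rows, each a list of 2 entries, a list of its own where there are three numbers: the shift along the tool's x, y, z in m, then the turn, a rotation vector about the tool's x, y, z in degrees. In form: [[[tx, ty, tz], [ax, ay, az]], ...]. A call has 1 to 20 rows; each row shifts and turns the commanded pose from where the row before left it, along the tool's axes as they then stand; what a row does not reach is not made up. A row lasts 1/12 s, in which the tool goes at most 41.7 mm and 7.16 degrees, less where a joint would pass 70% of its speed; a pose out of reach is approached as far as the arm can. A call with a gripper value outside its range is refused whole. "gripper" is the finger opening in m, from 0 to 0.0854, set as the call begins (left out, the last holds). The fingers move at their own pace and stop on an object; "grip_force" is the grip in N (left out, the last holds). Time passes only in rows, so rows that do not move let the fingers close. It gives the time, the measured TCP pose, the force and the opening at its end, in the units of the state.
- get_obs(): the state, without advancing time (a new reading comes with each control period).
- read_camera(name): name is "scene" or "top"; returns a dict with "color" (400x640x3 uint8, red, green, blue), "range_z" (400x640 float32, m along the optical axis (not along the pixel's ray), 0 where there is no reading), "intrinsics" (3x3 intrinsics, pixels), "R" (3x3) and "t" (3): a world point X has camera coordinates R X + t. Camera axes: x right, y down, z forward; pixel columns grow to the right and rows downward; lengths in m; the calibration is good to about 2 mm. A picture is of the moment at which its call begins.
- hand_in(): hands the job in, once; it reports no verdict.
The state is a dict: "t": time; "q": joint angles; "joint_vel": joint speeds; "joint_torque": joint torques, N m; "eef_pos": TCP position; "tool_rot": TCP orientation; "contact_force": force on the tool from outside, world axes, zero at the start; "torque": the same for the moment, N m; "gripper_width": opening from 0.0 (shut) to 1.0 (fully open).
Only numpy, scipy, OpenCV 4.12 (cv2) and the standard library are available. Lean on these libraries where they do the work, as an engineer would, in place of code of your own. Each camera call takes 0.05 s, during which the arm holds its last target. There are 200 camera calls.

## Task

The analyser takes its samples from the other end, so move the four amber bottles from the row of white blocks into the empty grey rack in reverse order: the bottle nearest the robot goes into the rack's cell farthest from the robot, the next into the second farthest, and so on, until the farthest bottle stands in the nearest cell. Keep each bottle upright on the way, set it down gently on the floor of its cell without dropping it in, and leave all four standing upright, released.

Things in the scene. Friction and masses are not known exactly. Their poses are not given: they have to be found in the camera images.
- slim_vial: Slimmest and tallest bottle: 25 mm diameter body, 92 mm tall overall, its top 20 mm the cap (26 mm diameter). About 45 g. Amber glass, black cap, paper label; round, stands upright; grip it by the cap. Origin: centre of its underside, z up along its axis.
- wide_jar: Squat jar, the shortest and with the widest cap: 34 mm diameter body, 64 mm tall overall, its top 18 mm the cap (36 mm diameter). About 90 g. Amber glass, black cap, paper label; round, stands upright; grip it by the cap. Origin: centre of its underside, z up along its axis.
- straight_jar: Straight-sided middling jar: 29 mm diameter body, 78 mm tall overall, its top 20 mm the cap (30 mm diameter). About 70 g. Amber glass, black cap, paper label; round, stands upright; grip it by the cap. Origin: centre of its underside, z up along its axis.
- neck_bottle: Bottle with a sloping shoulder and a narrow cap: body 36 mm diameter up to 44 mm height, shoulder narrowing to the neck at 58 mm, 84 mm tall overall, its top 26 mm the cap (20 mm diameter). About 80 g. Amber glass, black cap, paper label; round, stands upright; grip it by the cap. Origin: centre of its underside, z up along its axis.
- block0: The white single-bottle block in which the slim vial stands at the start (the four blocks look alike). Fixed. Open-topped square cup 58 x 58 mm, 26 mm high, walls and floor 3 mm. Origin: centre of its underside; x and y along its sides, x along the strip, away from the robot.
- block1: The white single-bottle block in which the wide jar stands at the start (the four blocks look alike). Fixed. Open-topped square cup 58 x 58 mm, 26 mm high, walls and floor 3 mm. Origin: centre of its underside; x and y along its sides, x along the strip, away from the robot.
- block2: The white single-bottle block in which the straight jar stands at the start (the four blocks look alike). Fixed. Open-topped square cup 58 x 58 mm, 26 mm high, walls and floor 3 mm. Origin: centre of its underside; x and y along its sides, x along the strip, away from the robot.
- block3: The white single-bottle block in which the neck bottle stands at the start (the four blocks look alike). Fixed. Open-topped square cup 58 x 58 mm, 26 mm high, walls and floor 3 mm. Origin: centre of its underside; x and y along its sides, x along the strip, away from the robot.
- strip: Flat aluminium strip, 250 x 66 mm, 6 mm thick, fixed to the bench left or right, carrying the four white blocks in a row at 60 mm spacing. Origin: centre of its underside; its x axis runs along the row, from the end nearest the robot to the far end; the blocks stand at x = -90, -30, +30 and +90 mm.
- rack: Empty one-piece grey rack, 243 x 63 mm, 26 mm high, fixed; a row of four open cells 57 x 57 mm inside, walls and dividers 3 mm. Origin: centre of its underside; x along the row from the end nearest the robot to the far end; cell centres at x = -90, -30, +30, +90 mm, y = 0, cell floors 3 mm above the origin. Strip and rack are each turned up to 26 degrees from straight ahead.
Not all that is in view belongs to the job. What is shaped like the wide_jar but pink is not meant.

How it is judged:
At the end, for the whole second after the job is handed in: Each bottle stands in the grey rack's cell that mirrors its starting block (nearest in farthest, and so on): within 18 mm of the cell's centre along and across the row, underside within 5 mm of the cell floor, leaning under 7 degrees, at rest, not held (((x of block0 in the frame of strip between -0.11 and -0.07 m and x of slim_vial in the frame of rack between 0.072 and 0.108 m) or (x of block0 in the frame of strip between -0.05 and -0.01 m and x of slim_vial in the frame of rack between 0.012 and 0.048 m) or (x of block0 in the frame of strip between 0.01 and 0.05 m and x of slim_vial in the frame of rack between -0.048 and -0.012 m) or (x of block0 in the frame of strip between 0.07 and 0.11 m and x of slim_vial in the frame of rack between -0.108 and -0.072 m)) and y of slim_vial in the frame of rack between -0.018 and 0.018 m and z of slim_vial in the frame of rack between -0.002 and 0.008 m and angle between each of slim_vial, wide_jar, straight_jar, neck_bottle's own z axis and vertical below 0.12 rad and linear speed of each of slim_vial, wide_jar, straight_jar, neck_bottle below 0.03 m/s and contact force between each of slim_vial, wide_jar, straight_jar, neck_bottle and the fingers below 0.1 N and ((x of block1 in the frame of strip between -0.11 and -0.07 m and x of wide_jar in the frame of rack between 0.072 and 0.108 m) or (x of block1 in the frame of strip between -0.05 and -0.01 m and x of wide_jar in the frame of rack between 0.012 and 0.048 m) or (x of block1 in the frame of strip between 0.01 and 0.05 m and x of wide_jar in the frame of rack between -0.048 and -0.012 m) or (x of block1 in the frame of strip between 0.07 and 0.11 m and x of wide_jar in the frame of rack between -0.108 and -0.072 m)) and y of wide_jar in the frame of rack between -0.018 and 0.018 m and z of wide_jar in the frame of rack between -0.002 and 0.008 m and ((x of block2 in the frame of strip between -0.11 and -0.07 m and x of straight_jar in the frame of rack between 0.072 and 0.108 m) or (x of block2 in the frame of strip between -0.05 and -0.01 m and x of straight_jar in the frame of rack between 0.012 and 0.048 m) or (x of block2 in the frame of strip between 0.01 and 0.05 m and x of straight_jar in the frame of rack between -0.048 and -0.012 m) or (x of block2 in the frame of strip between 0.07 and 0.11 m and x of straight_jar in the frame of rack between -0.108 and -0.072 m)) and y of straight_jar in the frame of rack between -0.018 and 0.018 m and z of straight_jar in the frame of rack between -0.002 and 0.008 m and ((x of block3 in the frame of strip between -0.11 and -0.07 m and x of neck_bottle in the frame of rack between 0.072 and 0.108 m) or (x of block3 in the frame of strip between -0.05 and -0.01 m and x of neck_bottle in the frame of rack between 0.012 and 0.048 m) or (x of block3 in the frame of strip between 0.01 and 0.05 m and x of neck_bottle in the frame of rack between -0.048 and -0.012 m) or (x of block3 in the frame of strip between 0.07 and 0.11 m and x of neck_bottle in the frame of rack between -0.108 and -0.072 m)) and y of neck_bottle in the frame of rack between -0.018 and 0.018 m and z of neck_bottle in the frame of rack between -0.002 and 0.008 m); the robot touches nothing.
It fails at once if a bottle leans more than 40 degrees (angle between any of slim_vial, wide_jar, straight_jar, neck_bottle's own z axis and vertical above 0.7 rad).
It fails at once if a bottle is dropped into the rack (faster than 0.9 m/s while below the rack's rim) ((linear speed of slim_vial above 0.9 m/s and z of slim_vial in the frame of rack below 0.026 m and x of slim_vial in the frame of rack between -0.125 and 0.125 m and y of slim_vial in the frame of rack between -0.035 and 0.035 m) or (linear speed of wide_jar above 0.9 m/s and z of wide_jar in the frame of rack below 0.026 m and x of wide_jar in the frame of rack between -0.125 and 0.125 m and y of wide_jar in the frame of rack between -0.035 and 0.035 m) or (linear speed of straight_jar above 0.9 m/s and z of straight_jar in the frame of rack below 0.026 m and x of straight_jar in the frame of rack between -0.125 and 0.125 m and y of straight_jar in the frame of rack between -0.035 and 0.035 m) or (linear speed of neck_bottle above 0.9 m/s and z of neck_bottle in the frame of rack below 0.026 m and x of neck_bottle in the frame of rack between -0.125 and 0.125 m and y of neck_bottle in the frame of rack between -0.035 and 0.035 m)).
It also fails if it takes over 106 s, if anything falls off the work surface, if the arm or the gripper's body presses on something with over 40 N, if the wrist force passes 120 N, or if a joint passes its speed limit or range.

## Working session

There is one attempt and no reset: what is moved stays moved. The work goes in short steps, Python scripts to look and compute and a tool call to move; the robot and the scene stay as the last step left them, time stands still between calls to the robot, and variables do not carry over. Pictures are saved under pics/ and viewed, about 12 in all and at most 16, crops included, and the job is handed in when it is done.

Besides the shell and the picture viewer there is one more tool, called after "Request:" as name(argument=value, ...) on one line, values as JSON. play_rows: Moves the arm, as the interface text tells. Its arguments: {"type":"object","properties":{"increments":{"type":"array","items":{"type":"array"}},"gripper":{"type":"number"},"grip_force":{"type":"number"}},"required":["increments"]}

```bash
mkdir -p pics; python3 - <<'E'
from station import *
import cv2,numpy as np
print(get_obs(), grip_point_offset if not callable(grip_point_offset) else grip_point_offset())
for n in("top","scene"):
    c=read_camera(n); cv2.imwrite(f"pics/{n}0.png",c["color"][:,:,::-1]); np.savez(f"{n}0.npz",**c)
    print(n,c["intrinsics"].tolist(),np.round(-c["R"].T@c["t"],3))
E
```

```text
{'t': 0.0, 'q': array([ 1.0688867 ,  0.47780635,  0.02235088,  1.55644796, -0.01149236,
        1.10929707, -0.08311612]), 'joint_vel': array([-3.41000807e-03, -8.47528771e-04,  5.04971276e-04,  5.53786709e-04,
        2.19453295e-05,  9.19496235e-04, -2.23381411e-03]), 'joint_torque': array([-7.58871756e-04, -5.96462774e+01,  1.60784885e+00, -2.81205118e+01,
        1.24314669e-02,  9.21632949e-03,  5.04914578e-05]), 'eef_pos': array([ 0.25875522, -0.62279583,  0.23032322]), 'tool_rot': array([ 0.58846985, -0.58784097,  0.39308667, -0.39195548]), 'contact_force': array([-0.70667078, -0.44983491, -0.39940925]), 'torque': array([-0.02773626,  0.00338058, -0.03775005]), 'gripper_width': 1.0007518956692019} 0.0187
top [[486.58437738172773, 0.0, 314.1749689695337], [0.0, 486.58437738172773, 195.65077633181718], [0.0, 0.0, 1.0]] [ 0.412 -0.011  0.983]
scene [[498.348571852921, 0.0, 326.0679520697858], [0.0, 498.348571852921, 199.17140425047802], [0.0, 0.0, 1.0]] [1.433 0.265 0.659]
```

View pics/top0.png

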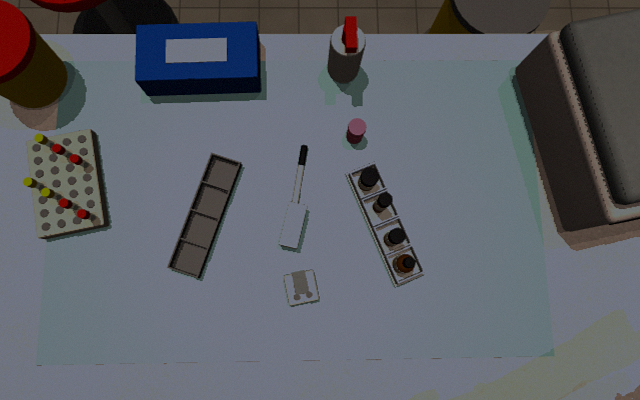

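View pics/scene0.png

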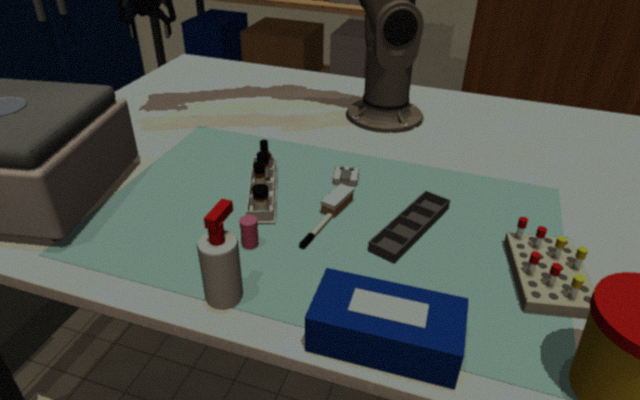

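Top view: the bottle row runs from (404,264) near to (369,179) far in white blocks. The empty grey rack runs from (182,260) to (226,170). Lookalikes are the pink jar at (356,131), the tube rack at (65,185) and the white dishes at (300,287). I choose the black-capped row and check it in a crop with depth.

```bash
cat > h.py <<'E'
import numpy as np,cv2
def world(c):
    K=c["intrinsics"];z=c["range_z"].astype(float);v,u=np.mgrid[:z.shape[0],:z.shape[1]]
    P=np.stack([(u-K[0,2])/K[0,0]*z,(v-K[1,2])/K[1,1]*z,z],-1)
    return (P-c["t"])@c["R"]
def rect(W,m):
    (c,s,a)=cv2.minAreaRect((W[m][:,:2]*1000).astype(np.float32)); 
    b=cv2.boxPoints((c,s,a)); e=max((b[1]-b[0],b[2]-b[1]),key=np.linalg.norm); e=e*np.sign(e[0])
    return np.round(c,1),np.round(s,1),np.degrees(np.arctan2(e[1],e[0])).round(1),m.sum()
E
python3 - <<'E'
from h import *
c=np.load("top0.npz");W=world(c);Z=W[...,2];v,u=np.mgrid[:400,:640]
def box(a,b,cc,d): return (u>a)&(u<b)&(v>cc)&(v<d)
table=box(250,290,100,130);print("table z",np.median(Z[table]))
B=box(160,250,148,282)
print("rack",rect(W,B&(Z>.02)&(Z<.035)),np.median(Z[B&(Z>.02)]), rect(W,B&(Z>.015)))
S=box(335,430,155,292)
print("blocks",rect(W,S&(Z>.024)&(Z<.04)),np.median(Z[S&(Z>.024)&(Z<.04)]))
print("strip",rect(W,S&(Z>.003)&(Z<.04)))
for(x,y) in((404,264),(395,238),(383,204),(369,179),(356,131)):
    b=box(x-14,x+14,y-14,y+14); h=np.percentile(Z[b],[98,99.7]); m=b&(Z>h[0]-.008)
    r=cv2.minEnclosingCircle((W[m][:,:2]*1000).astype(np.float32))
    print((x,y),h.round(4),m.sum(),np.round(r[0],1),"d",round(2*r[1],1),W[m].mean(0).round(4))
im=c["color"][150:295,335:435,::-1];cv2.imwrite("pics/crop1.png",cv2.resize(im,None,fx=4,fy=4,interpolation=2))
# obstacle heights
for n,bb in dict(lamp=box(520,640,10,240),tray=box(280,320,140,310),spray=box(325,365,15,85)).items(): print(n,np.percentile(Z[bb],99).round(3))
E
```

```text
table z 0.001975263913410253
rack (array([553.2, 182.3]), array([ 64.4, 243.3]), np.float32(-19.0), np.int64(839)) 0.026414084278110476 (array([521.1,  89.3]), array([261.3, 243.3]), np.float32(71.0), np.int64(1059))
blocks (array([ 533.4, -176.6]), array([237.9,  59.7]), np.float32(21.8), np.int64(995)) 0.03222017419917603
strip (array([ 535.5, -175.9]), array([194.4, 278.1]), np.float32(-1.2), np.int64(5427))
(404, 264) [0.0962 0.9825] 101 [ 431.5 -113. ] d 207.5 [ 0.4478 -0.194   0.1468]
(395, 238) [0.0902 0.9825] 212 [ 457.5 -105.9] d 210.4 [ 0.4976 -0.1827  0.1046]
(383, 204) [0.104  0.9825] 159 [493.1 -92.2] d 229.6 [ 0.5586 -0.1576  0.1406]
(369, 179) [0.0766 0.0787] 271 [521.1 -80.3] d 258.9 [ 0.6137 -0.1397  0.0806]
(356, 131) [0.0672 0.0687] 257 [ 717.8 -120.7] d 36.3 [ 0.7174 -0.1203  0.0646]
lamp 0.226
tray 0.04
spray 0.188
```

View pics/crop1.png

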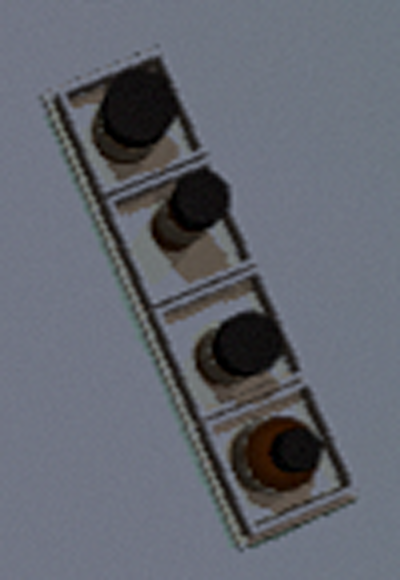

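The crop shows, near to far, the neck bottle (orange shoulder, small cap), straight jar, slim vial and wide jar. I redo the cap centres with invalid depth masked out.

```bash
python3 - <<'E'
from h import *
c=np.load("top0.npz");W=world(c);Z=W[...,2].copy();Z[c["range_z"]==0]=-1;v,u=np.mgrid[:400,:640]
o=np.array([.5334,-.1766]);a=np.radians(21.8);e=np.array([np.cos(a),np.sin(a)]);n=np.array([-e[1],e[0]])
for nm,(x,y),h,d in(("neck",(404,264),.093,20),("straight",(395,238),.087,30),("slim",(383,204),.101,26),("wide",(369,179),.073,36)):
    b=(abs(u-x)<14)&(abs(v-y)<14)
    m=b&(abs(Z-h-.001)<.006); P=W[m][:,:2]; k=c["color"][m].max(1)<70; 
    r=cv2.minEnclosingCircle((P*1000).astype(np.float32)); ctr=np.array(r[0])/1000; med=(P.max(0)+P.min(0))/2
    # color-based centroid at known height plane
    K=c["intrinsics"]
    print(nm,m.sum(),k.sum(),"z",np.median(Z[m]).round(4),"circ",ctr.round(4),"d",2*r[1],"mean",P.mean(0).round(4),"strip x,y",((P.mean(0)-o)@e).round(4),((P.mean(0)-o)@n).round(4))
# rack cells
R=np.array([.5532,.1823]);a=np.radians(-19);e=np.array([np.cos(a),np.sin(a)])
B=(u>160)&(u<250)&(v>148)&(v<282)&(Z>.02)&(Z<.035)
print("rack",rect(W,B))
for s in(-.09,-.03,.03,.09): print(s,(R+s*e).round(4))
o=np.array([.5334,-.1766])
E
```

```text
neck 95 93 z 0.0943 circ [ 0.4494 -0.2057] d 20.055944442749023 mean [ 0.4501 -0.2055] strip x,y -0.0881 0.0041
straight 208 207 z 0.0878 circ [ 0.4996 -0.1865] d 29.93896484375 mean [ 0.4992 -0.186 ] strip x,y -0.0352 0.004
slim 152 144 z 0.1018 circ [ 0.5656 -0.1645] d 26.024524688720703 mean [ 0.5654 -0.1644] strip x,y 0.0343 -0.0005
wide 271 271 z 0.0738 circ [ 0.6156 -0.1408] d 35.64235305786133 mean [ 0.6151 -0.1406] strip x,y 0.0892 0.003
rack (array([553.2, 182.3]), array([ 64.4, 243.3]), np.float32(-19.0), np.int64(839))
-0.09 [0.4681 0.2116]
-0.03 [0.5248 0.1921]
0.03 [0.5816 0.1725]
0.09 [0.6383 0.153 ]
```

```bash
cat > go.py <<'E'
import sys,numpy as np
from station import get_obs
from scipy.spatial.transform import Rotation as Ro
x,y,z,phi=map(float,sys.argv[1:5]); o=get_obs(); w,a,b,c=o["tool_rot"]; R=Ro.from_quat([a,b,c,w]).as_matrix()
p=np.degrees(np.arctan2(R[1,0],R[0,0])); f=np.radians(phi)
d=np.array([x,y,z])-o["eef_pos"]; X=np.array([np.cos(f),np.sin(f),0]);Y=np.array([0,0,-1.]);Zt=np.cross(X,Y)
print("t",o["t"],"pos",o["eef_pos"].round(4),"phi",p.round(2),"tilt",np.degrees(np.arccos(-R[2,1])).round(2),"w",round(o["gripper_width"]*85.4,1),"F",o["contact_force"].round(1))
print("rot about y:",round(p-phi,2)," then shift mm:",np.round(1e3*np.array([d@X,d@Y,d@Zt]),1))
E
python3 go.py .4496 -.2056 .20 -68.2
```

```text
t 0.1 pos [ 0.2588 -0.6228  0.2304] phi -67.44 tilt 0.1 w 85.5 F [ 0.4 -1.9  0. ]
rot about y: 0.76  then shift mm: [-316.5   30.4  332.1]
```

Request:
play_rows(increments=[[[0,-0.0225,0],[0,0.76,0]],[[0,-0.0225,0],[0,0,0]],[[0,-0.0225,0],[0,0,0]],[[0,-0.0225,0],[0,0,0]],[[-0.0211,0,0.0221],[0,0,0]],[[-0.0211,0,0.0221],[0,0,0]],[[-0.0211,0,0.0221],[0,0,0]],[[-0.0211,0,0.0221],[0,0,0]],[[-0.0211,0,0.0221],[0,0,0]],[[-0.0211,0,0.0221],[0,0,0]],[[-0.0211,0,0.0221],[0,0,0]],[[-0.0211,0,0.0221],[0,0,0]],[[-0.0211,0,0.0221],[0,0,0]],[[-0.0211,0,0.0221],[0,0,0]],[[-0.0211,0,0.0221],[0,0,0]],[[-0.0211,0,0.0221],[0,0,0]],[[-0.0211,0,0.0221],[0,0,0]],[[-0.0211,0,0.0221],[0,0,0]],[[-0.0211,0,0.0221],[0,0,0]]], gripper=0.06)

```text
t: 1.68
eef_pos: [0.4493, -0.2049, 0.3211]
tool_rot: [-0.585, 0.586, -0.397, 0.396]
contact_force: [0.5, 0.3, 0.5]
gripper_width: 0.704
```

```bash
python3 go.py .4496 -.2056 .067 -68.2
```

```text
t 1.6833 pos [ 0.4493 -0.2049  0.3211] phi -68.2 tilt 0.03 w 60.1 F [0.5 0.3 0.5]
rot about y: -0.0  then shift mm: [  0.8 254.1   0. ]
```

Request:
play_rows(increments=[[[0.0008,0.022,0],[0,0,0]],[[0,0.022,0],[0,0,0]],[[0,0.022,0],[0,0,0]],[[0,0.022,0],[0,0,0]],[[0,0.022,0],[0,0,0]],[[0,0.022,0],[0,0,0]],[[0,0.022,0],[0,0,0]],[[0,0.022,0],[0,0,0]],[[0,0.022,0],[0,0,0]],[[0,0.012,0],[0,0,0]],[[0,0.012,0],[0,0,0]],[[0,0.012,0],[0,0,0]],[[0,0.01,0],[0,0,0]],[[0,0.01,0],[0,0,0]],[[0,0,0],[0,0,0]]])

```text
t: 2.93
eef_pos: [0.4483, -0.2067, 0.0655]
tool_rot: [-0.585, 0.586, -0.397, 0.395]
contact_force: [-0.3, -0.0, 0.3]
gripper_width: 0.703
```

```bash
python3 go.py .4496 -.2056 .067 -68.2; python3 - <<'E'
from station import *
import cv2,numpy as np
a=read_camera("top")["color"][140:300,320:480,::-1];b=read_camera("scene")["color"][110:270,200:360,::-1]
cv2.imwrite("pics/g1.png",cv2.resize(np.hstack([a,b]),None,fx=2.5,fy=2.5,interpolation=2))
E
```

```text
t 2.9333 pos [ 0.4483 -0.2067  0.0655] phi -68.19 tilt 0.18 w 60.0 F [-0.3 -0.   0.3]
rot about y: 0.01  then shift mm: [-0.6 -1.5  1.6]
```

View pics/g1.png

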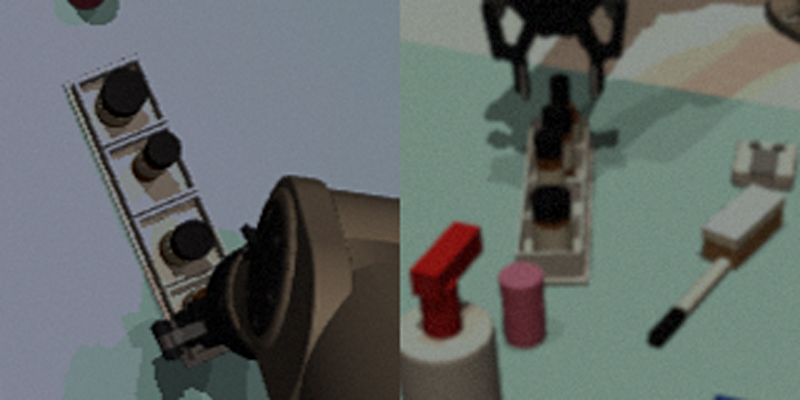

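The fingers straddle the near bottle, so I close.

Request:
play_rows(increments=[[[0,-0.001,0.0014],[0,0,0]],[[0,0,0],[0,0,0]],[[0,0,0],[0,0,0]],[[0,0,0],[0,0,0]],[[0,0,0],[0,0,0]],[[0,0,0],[0,0,0]],[[0,0,0],[0,0,0]],[[0,0,0],[0,0,0]],[[0,-0.004,0],[0,0,0]],[[0,-0.008,0],[0,0,0]],[[0,-0.014,0],[0,0,0]],[[0,-0.02,0],[0,0,0]],[[0,-0.02,0],[0,0,0]],[[0,-0.02,0],[0,0,0]],[[0,-0.02,0],[0,0,0]],[[0,-0.02,0],[0,0,0]],[[0,-0.01,0],[0,0,0]]], gripper=0.0, grip_force=35)

```text
t: 4.45
eef_pos: [0.4516, -0.2069, 0.207]
tool_rot: [0.586, -0.585, 0.395, -0.398]
contact_force: [0.4, 0.5, -0.6]
gripper_width: 0.218
```

```bash
python3 go.py .6383 .153 .20 -109; python3 - <<'E'
from station import *
import cv2,numpy as np
b=read_camera("scene")["color"][40:240,180:420,::-1]
cv2.imwrite("pics/g2.png",cv2.resize(b,None,fx=2.5,fy=2.5,interpolation=2))
E
```

```text
t 4.45 pos [ 0.4516 -0.2069  0.207 ] phi -68.21 tilt 0.18 w 18.6 F [ 0.4  0.5 -0.6]
rot about y: 40.79  then shift mm: [-401.1    7.    59.4]
```

View pics/g2.png

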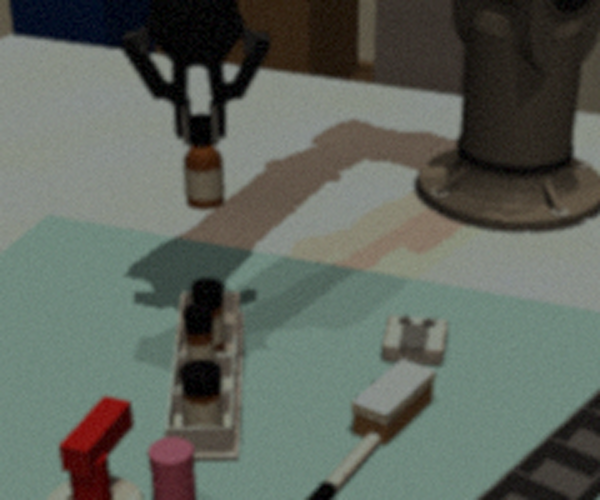

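The bottle hangs upright in the jaws at (203,165). Next I carry it over.

Request:
play_rows(increments=[[[0,0,0],[0,3.4,0]],[[0,0,0],[0,6.8,0]],[[0,0,0],[0,6.8,0]],[[0,0,0],[0,6.8,0]],[[0,0,0],[0,6.8,0]],[[0,0,0],[0,6.8,0]],[[-0.01,0,0.0015],[0,3.4,0]],[[-0.02,0,0.003],[0,0,0]],[[-0.033,0,0.005],[0,0,0]],[[-0.035,0,0.005],[0,0,0]],[[-0.035,0,0.005],[0,0,0]],[[-0.035,0,0.005],[0,0,0]],[[-0.035,0,0.005],[0,0,0]],[[-0.035,0,0.005],[0,0,0]],[[-0.035,0,0.005],[0,0,0]],[[-0.035,0,0.005],[0,0,0]],[[-0.035,0,0.005],[0,0,0]],[[-0.03,0,0.005],[0,0,0]],[[-0.02,0,0.003],[0,0,0]],[[-0.008,0,0.001],[0,0,0]]])

```text
t: 6.17
eef_pos: [0.6361, 0.1581, 0.2028]
tool_rot: [0.412, -0.412, 0.576, -0.574]
contact_force: [0.2, 0.6, -0.4]
gripper_width: 0.219
```

Request:
play_rows(increments=[[[0,0,0],[0,0,0]],[[0,0,0],[0,0,0]]])

```text
t: 6.33
eef_pos: [0.6355, 0.1527, 0.2032]
tool_rot: [-0.41, 0.411, -0.576, 0.576]
contact_force: [-0.5, -1.2, -0.8]
gripper_width: 0.219
```

```bash
python3 go.py .6383 .153 .0605 -109
```

```text
t 6.3333 pos [0.6355 0.1527 0.2032] phi -109.01 tilt 0.13 w 18.7 F [-0.5 -1.2 -0.8]
rot about y: -0.01  then shift mm: [ -1.2 142.7   2.6]
```

Request:
play_rows(increments=[[[-0.0012,0.008,0.0026],[0,0,0]],[[0,0.016,0],[0,0,0]],[[0,0.02,0],[0,0,0]],[[0,0.02,0],[0,0,0]],[[0,0.02,0],[0,0,0]],[[0,0.016,0],[0,0,0]],[[0,0.012,0],[0,0,0]],[[0,0.008,0],[0,0,0]],[[0,0.006,0],[0,0,0]],[[0,0.004,0],[0,0,0]],[[0,0.003,0],[0,0,0]],[[0,0.003,0],[0,0,0]],[[0,0.002,0],[0,0,0]],[[0,0,0],[0,0,0]],[[0,0,0],[0,0,0]]])

```text
t: 7.58
eef_pos: [0.6392, 0.1541, 0.0666]
tool_rot: [-0.411, 0.411, -0.576, 0.576]
contact_force: [0.1, -0.0, -0.6]
gripper_width: 0.219
```

```bash
python3 go.py .6383 .153 .0605 -109; python3 - <<'E'
from station import *
import cv2,numpy as np
b=read_camera("scene")["color"][100:280,320:540,::-1]
cv2.imwrite("pics/g3.png",cv2.resize(b,None,fx=3,fy=3,interpolation=2))
E
```

```text
t 7.5833 pos [0.6392 0.1541 0.0666] phi -108.99 tilt 0.02 w 18.7 F [ 0.1 -0.  -0.6]
rot about y: 0.01  then shift mm: [ 1.4  6.1 -0.5]
```

View pics/g3.png

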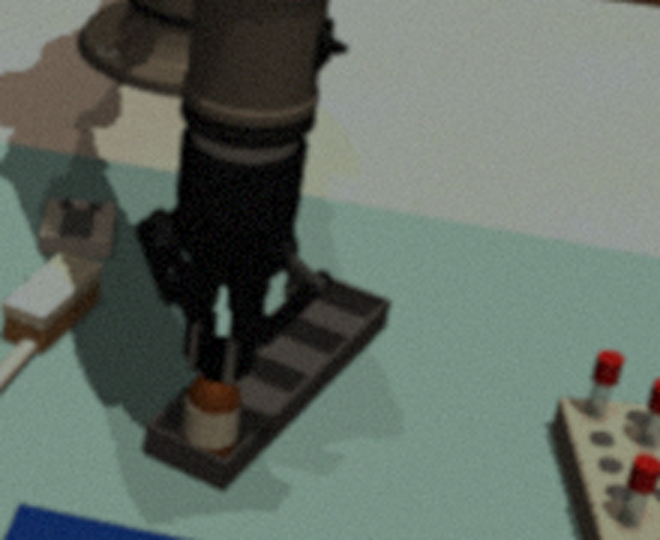

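The bottle hangs just inside the far cell at (212,420). I lower it the last millimetres.

Request:
play_rows(increments=[[[0,0.0015,0],[0,0,0]],[[0,0.0015,0],[0,0,0]],[[0,0.0012,0],[0,0,0]],[[0,0,0],[0,0,0]],[[0,0,0],[0,0,0]]])

```text
t: 8.05
eef_pos: [0.6395, 0.1543, 0.063]
tool_rot: [-0.411, 0.41, -0.576, 0.576]
contact_force: [-1.5, 0.2, 4.6]
gripper_width: 0.22
```

Request:
play_rows(increments=[[[0,0.001,0],[0,0,0]],[[0,0,0],[0,0,0]],[[0,0,0],[0,0,0]]])

```text
t: 8.3
eef_pos: [0.6397, 0.1544, 0.0629]
tool_rot: [-0.411, 0.41, -0.575, 0.576]
contact_force: [-3.2, -1.6, 12.0]
gripper_width: 0.218
```

Touchdown is confirmed (12 N up), so I release.

Request:
play_rows(increments=[[[0,-0.001,0],[0,0,0]],[[0,0,0],[0,0,0]],[[0,0,0],[0,0,0]],[[0,0,0],[0,0,0]],[[0,0,0],[0,0,0]],[[0,0,0],[0,0,0]],[[0,-0.005,0],[0,0,0]],[[0,-0.01,0],[0,0,0]],[[0,-0.02,0],[0,0,0]],[[0,-0.03,0],[0,0,0]],[[0,-0.03,0],[0,0,0]],[[0,-0.03,0],[0,0,0]],[[0,-0.02,0],[0,0,0]],[[0,0,0],[0,0,0]]], gripper=0.06)

```text
t: 9.47
eef_pos: [0.6419, 0.1553, 0.214]
tool_rot: [-0.414, 0.407, -0.575, 0.577]
contact_force: [0.2, -0.2, 0.4]
gripper_width: 0.702
```

```bash
python3 go.py .4994 -.1863 .209 -109; python3 - <<'E'
from station import *
import cv2,numpy as np
b=read_camera("scene")["color"][100:280,320:540,::-1]
cv2.imwrite("pics/g4.png",cv2.resize(b,None,fx=2,fy=2,interpolation=2))
E
```

```text
t 9.4667 pos [0.6419 0.1553 0.214 ] phi -109.0 tilt 0.58 w 60.0 F [ 0.2 -0.2  0.4]
rot about y: -0.0  then shift mm: [369.4   5.  -23.5]
```

View pics/g4.png

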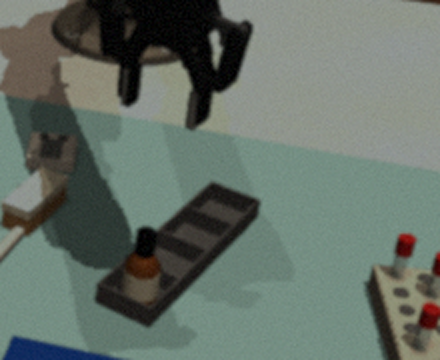

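The neck bottle stands upright in the far cell. Next is the straight jar.

Request:
play_rows(increments=[[[0.015,0,-0.0018],[0,0,0]],[[0.03,0,-0.0018],[0,0,0]],[[0.03,0,-0.0018],[0,0,0]],[[0.03,0,-0.0018],[0,0,0]],[[0.03,0,-0.0018],[0,0,0]],[[0.03,0,-0.0018],[0,0,0]],[[0.03,0,-0.0018],[0,0,0]],[[0.03,0,-0.0018],[0,0,0]],[[0.03,0,-0.0018],[0,0,0]],[[0.03,0,-0.0018],[0,0,0]],[[0.03,0,-0.0018],[0,0,0]],[[0.03,0,-0.0018],[0,0,0]],[[0.0244,0,-0.0018],[0,-6.8,0]],[[0,0,0],[0,-6.8,0]],[[0,0,0],[0,-6.8,0]],[[0,0,0],[0,-6.8,0]],[[0,0,0],[0,-6.8,0]],[[0,0,0],[0,-6.8,0]],[[0,0,0],[0,0,0]],[[0,0,0],[0,0,0]]])

```text
t: 11.18
eef_pos: [0.4953, -0.188, 0.2063]
tool_rot: [-0.584, 0.585, -0.398, 0.397]
contact_force: [-0.3, 0.1, -0.3]
gripper_width: 0.7
```

```bash
python3 go.py .4994 -.1863 .056 -68.2
```

```text
t 11.1833 pos [ 0.4953 -0.188   0.2063] phi -68.44 tilt 0.11 w 59.8 F [-0.3  0.1 -0.3]
rot about y: -0.24  then shift mm: [ -0.  150.3   4.4]
```

Request:
play_rows(increments=[[[0,0.01,0.0022],[0,-0.24,0]],[[0,0.02,0.0022],[0,0,0]],[[0,0.022,0],[0,0,0]],[[0,0.022,0],[0,0,0]],[[0,0.022,0],[0,0,0]],[[0,0.02,0],[0,0,0]],[[0,0.014,0],[0,0,0]],[[0,0.01,0],[0,0,0]],[[0,0.007,0],[0,0,0]],[[0,0.003,0],[0,0,0]],[[0,0,0],[0,0,0]],[[0,0,0],[0,0,0]]])

```text
t: 12.18
eef_pos: [0.5011, -0.1861, 0.0576]
tool_rot: [0.586, -0.586, 0.395, -0.396]
contact_force: [0.1, -0.0, 0.2]
gripper_width: 0.7
```

```bash
python3 go.py .4994 -.1863 .056 -68.2
```

```text
t 12.1833 pos [ 0.5011 -0.1861  0.0576] phi -67.98 tilt 0.05 w 59.8 F [ 0.1 -0.   0.2]
rot about y: 0.22  then shift mm: [-0.4  1.6 -1.7]
```

Request:
play_rows(increments=[[[0,0.001,-0.001],[0,0,0]],[[0,0,0],[0,0,0]],[[0,0,0],[0,0,0]],[[0,0,0],[0,0,0]],[[0,0,0],[0,0,0]],[[0,0,0],[0,0,0]],[[0,0,0],[0,0,0]],[[0,0,0],[0,0,0]]], gripper=0.0, grip_force=35)

```text
t: 12.85
eef_pos: [0.5002, -0.1866, 0.0568]
tool_rot: [0.586, -0.586, 0.395, -0.396]
contact_force: [-1.8, 0.8, 6.6]
gripper_width: 0.34
```

Request:
play_rows(increments=[[[0,-0.004,0],[0,0,0]],[[0,-0.008,0],[0,0,0]],[[0,-0.014,0],[0,0,0]],[[0,-0.02,0],[0,0,0]],[[0,-0.02,0],[0,0,0]],[[0,-0.02,0],[0,0,0]],[[0,-0.02,0],[0,0,0]],[[0,-0.02,0],[0,0,0]],[[0,-0.014,0],[0,0,0]],[[0,-0.006,0],[0,0,0]],[[0,0,0],[0,0,0]],[[0,0,0],[0,0,0]]])

```text
t: 13.85
eef_pos: [0.4995, -0.1862, 0.2019]
tool_rot: [-0.586, 0.586, -0.395, 0.395]
contact_force: [-0.4, -0.1, -0.6]
gripper_width: 0.34
```

```bash
python3 go.py .5816 .1725 .20 -109
```

```text
t 13.85 pos [ 0.4995 -0.1862  0.2019] phi -67.96 tilt 0.01 w 29.1 F [-0.4 -0.1 -0.6]
rot about y: 41.04  then shift mm: [-365.9    1.9  -39.1]
```

Request:
play_rows(increments=[[[0,0,0],[0,3.6,0]],[[0,0,0],[0,7,0]],[[0,0,0],[0,7,0]],[[0,0,0],[0,7,0]],[[0,0,0],[0,7,0]],[[0,0,0],[0,7,0]],[[-0.01,0,-0.003],[0,2.44,0]],[[-0.02,0,-0.003],[0,0,0]],[[-0.033,0,-0.003],[0,0,0]],[[-0.033,0,-0.003],[0,0,0]],[[-0.033,0,-0.003],[0,0,0]],[[-0.033,0,-0.003],[0,0,0]],[[-0.033,0,-0.003],[0,0,0]],[[-0.033,0,-0.003],[0,0,0]],[[-0.033,0,-0.003],[0,0,0]],[[-0.033,0,-0.003],[0,0,0]],[[-0.033,0,-0.003],[0,0,0]],[[-0.027,0,-0.003],[0,0,0]],[[-0.012,0,-0.003],[0,0,0]]])

```text
t: 15.43
eef_pos: [0.5809, 0.1773, 0.2005]
tool_rot: [0.412, -0.412, 0.576, -0.574]
contact_force: [-0.3, 1.0, -0.1]
gripper_width: 0.339
```

Request:
play_rows(increments=[[[0,0,0],[0,0,0]],[[0,0,0],[0,0,0]],[[0,0,0],[0,0,0]]])

```text
t: 15.68
eef_pos: [0.5813, 0.1699, 0.2012]
tool_rot: [-0.409, 0.411, -0.576, 0.576]
contact_force: [0.6, 0.5, -2.1]
gripper_width: 0.339
```

```bash
python3 go.py .5816 .1725 .0525 -109
```

```text
t 15.6833 pos [0.5813 0.1699 0.2012] phi -109.12 tilt 0.14 w 29.0 F [ 0.6  0.5 -2.1]
rot about y: -0.12  then shift mm: [ -2.5 148.7  -0.5]
```

Request:
play_rows(increments=[[[-0.0015,0.008,0],[0,0,0]],[[0,0.016,0],[0,0,0]],[[0,0.02,0],[0,0,0]],[[0,0.02,0],[0,0,0]],[[0,0.02,0],[0,0,0]],[[0,0.018,0],[0,0,0]],[[0,0.014,0],[0,0,0]],[[0,0.01,0],[0,0,0]],[[0,0.008,0],[0,0,0]],[[0,0.005,0],[0,0,0]],[[0,0.003,0],[0,0,0]],[[0,0.002,0],[0,0,0]],[[0,0.0015,0],[0,0,0]],[[0,0,0],[0,0,0]],[[0,0,0],[0,0,0]]])

```text
t: 16.93
eef_pos: [0.5824, 0.174, 0.0571]
tool_rot: [-0.411, 0.41, -0.576, 0.576]
contact_force: [0.9, 0.6, -1.5]
gripper_width: 0.339
```

Request:
play_rows(increments=[[[0,0.0015,0],[0,0,0]],[[0,0.0015,0],[0,0,0]],[[0,0,0],[0,0,0]],[[0,0,0],[0,0,0]]])

```text
t: 17.27
eef_pos: [0.582, 0.1738, 0.0535]
tool_rot: [0.411, -0.411, 0.576, -0.576]
contact_force: [-1.4, -0.2, -1.5]
gripper_width: 0.337
```

```bash
python3 go.py .5816 .1725 .0525 -109
```

```text
t 17.2667 pos [0.582  0.1738 0.0535] phi -109.0 tilt 0.01 w 28.8 F [-1.4 -0.2 -1.5]
rot about y: 0.0  then shift mm: [1.4 1.  0. ]
```

Request:
play_rows(increments=[[[0,0.001,0],[0,0,0]],[[0,0.001,0],[0,0,0]],[[0,0,0],[0,0,0]],[[0,0,0],[0,0,0]]])

```text
t: 17.6
eef_pos: [0.582, 0.1738, 0.0515]
tool_rot: [0.411, -0.411, 0.576, -0.576]
contact_force: [-0.0, -0.2, -1.5]
gripper_width: 0.341
```

Request:
play_rows(increments=[[[0,0.001,0],[0,0,0]],[[0,0,0],[0,0,0]],[[0,0,0],[0,0,0]]])

```text
t: 17.85
eef_pos: [0.5823, 0.1739, 0.0509]
tool_rot: [-0.411, 0.41, -0.576, 0.576]
contact_force: [-0.0, 0.1, 2.3]
gripper_width: 0.341
```

Request:
play_rows(increments=[[[0,0.001,0],[0,0,0]],[[0,0,0],[0,0,0]],[[0,0,0],[0,0,0]]])

```text
t: 18.1
eef_pos: [0.5826, 0.174, 0.0508]
tool_rot: [-0.411, 0.41, -0.575, 0.576]
contact_force: [-2.3, -0.1, 10.2]
gripper_width: 0.338
```

Touchdown again. I release and rise.

Request:
play_rows(increments=[[[0,-0.001,0],[0,0,0]],[[0,0,0],[0,0,0]],[[0,0,0],[0,0,0]],[[0,0,0],[0,0,0]],[[0,0,0],[0,0,0]],[[0,-0.005,0],[0,0,0]],[[0,-0.01,0],[0,0,0]],[[0,-0.02,0],[0,0,0]],[[0,-0.03,0],[0,0,0]],[[0,-0.03,0],[0,0,0]],[[0,-0.03,0],[0,0,0]],[[0,-0.03,0],[0,0,0]],[[0,-0.008,0],[0,0,0]],[[0,0,0],[0,0,0]],[[0,0,0],[0,0,0]]], gripper=0.06)

```text
t: 19.35
eef_pos: [0.582, 0.1738, 0.214]
tool_rot: [-0.411, 0.41, -0.576, 0.576]
contact_force: [-0.3, -0.0, -0.3]
gripper_width: 0.703
```

```bash
python3 go.py .5655 -.1645 .209 -109
```

```text
t 19.35 pos [0.582  0.1738 0.214 ] phi -109.0 tilt 0.05 w 60.1 F [-0.3 -0.  -0.3]
rot about y: -0.0  then shift mm: [325.3   5.   94.5]
```

Request:
play_rows(increments=[[[0.015,0,0.0044],[0,0,0]],[[0.0285,0,0.0083],[0,0,0]],[[0.0285,0,0.0083],[0,0,0]],[[0.0285,0,0.0083],[0,0,0]],[[0.0285,0,0.0083],[0,0,0]],[[0.0285,0,0.0083],[0,0,0]],[[0.0285,0,0.0083],[0,0,0]],[[0.0285,0,0.0083],[0,0,0]],[[0.0285,0,0.0083],[0,0,0]],[[0.0285,0,0.0083],[0,0,0]],[[0.0285,0,0.0083],[0,0,0]],[[0.0253,0,0.0071],[0,0,0]],[[0,0,0],[0,-6.8,0]],[[0,0,0],[0,-6.8,0]],[[0,0,0],[0,-6.8,0]],[[0,0,0],[0,-6.8,0]],[[0,0,0],[0,-6.8,0]],[[0,0,0],[0,-6.8,0]],[[0,0,0],[0,0,0]],[[0,0,0],[0,0,0]]])

```text
t: 21.02
eef_pos: [0.5646, -0.1644, 0.212]
tool_rot: [-0.585, 0.585, -0.398, 0.396]
contact_force: [-0.3, 0.6, -0.0]
gripper_width: 0.703
```

```bash
python3 go.py .5655 -.1645 .070 -68.2; python3 - <<'E'
from station import *
import cv2,numpy as np
b=read_camera("scene")["color"][80:280,200:500,::-1]
cv2.imwrite("pics/g5.png",cv2.resize(b,None,fx=2.5,fy=2.5,interpolation=2))
E
```

```text
t 21.0167 pos [ 0.5646 -0.1644  0.212 ] phi -68.4 tilt 0.16 w 60.0 F [-0.3  0.6 -0. ]
rot about y: -0.2  then shift mm: [  0.4 142.    0.8]
```

View pics/g5.png

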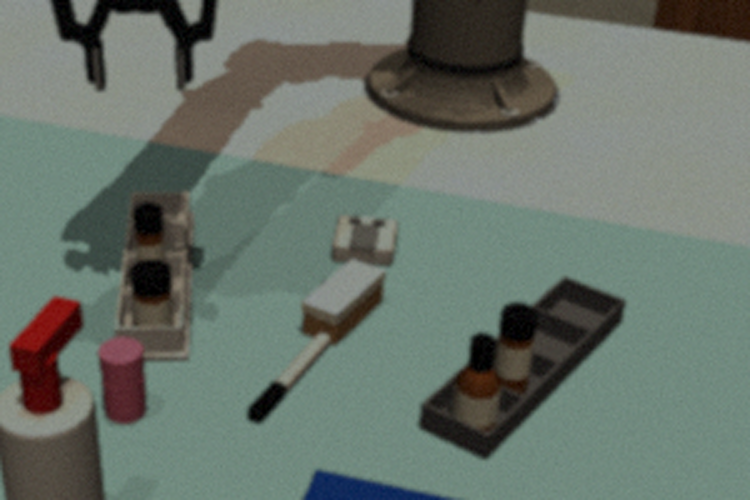

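Both placed bottles stand upright at (478,385) and (515,345). Now the slim vial.

Request:
play_rows(increments=[[[0,0.01,0.0008],[0,0,0]],[[0,0.02,0],[0,0,0]],[[0,0.022,0],[0,0,0]],[[0,0.022,0],[0,0,0]],[[0,0.022,0],[0,0,0]],[[0,0.018,0],[0,0,0]],[[0,0.012,0],[0,0,0]],[[0,0.008,0],[0,0,0]],[[0,0.005,0],[0,0,0]],[[0,0.003,0],[0,0,0]],[[0,0,0],[0,0,0]],[[0,0,0],[0,0,0]]])

```text
t: 22.07
eef_pos: [0.5669, -0.1643, 0.0723]
tool_rot: [0.586, -0.585, 0.396, -0.397]
contact_force: [-0.3, -0.2, -0.4]
gripper_width: 0.698
```

```bash
python3 go.py .5655 -.1645 .070 -68.2
```

```text
t 22.0667 pos [ 0.5669 -0.1643  0.0723] phi -68.21 tilt 0.07 w 59.6 F [-0.3 -0.2 -0.4]
rot about y: -0.01  then shift mm: [-0.3  2.3 -1.4]
```

Request:
play_rows(increments=[[[0,0.001,-0.001],[0,0,0]],[[0,0,0],[0,0,0]],[[0,0,0],[0,0,0]],[[0,0,0],[0,0,0]],[[0,0,0],[0,0,0]],[[0,0,0],[0,0,0]],[[0,0,0],[0,0,0]],[[0,0,0],[0,0,0]]], gripper=0.0, grip_force=35)

```text
t: 22.73
eef_pos: [0.5658, -0.1647, 0.0712]
tool_rot: [0.586, -0.585, 0.396, -0.397]
contact_force: [-1.1, -0.3, 5.8]
gripper_width: 0.293
```

Request:
play_rows(increments=[[[0,-0.004,0],[0,0,0]],[[0,-0.008,0],[0,0,0]],[[0,-0.014,0],[0,0,0]],[[0,-0.02,0],[0,0,0]],[[0,-0.02,0],[0,0,0]],[[0,-0.02,0],[0,0,0]],[[0,-0.02,0],[0,0,0]],[[0,-0.02,0],[0,0,0]],[[0,-0.014,0],[0,0,0]],[[0,-0.006,0],[0,0,0]],[[0,0,0],[0,0,0]],[[0,0,0],[0,0,0]]])

```text
t: 23.73
eef_pos: [0.565, -0.1645, 0.2163]
tool_rot: [-0.585, 0.586, -0.397, 0.396]
contact_force: [0.2, -0.1, -0.8]
gripper_width: 0.292
```

```bash
python3 go.py .5248 .1921 .217 -109
```

```text
t 23.7333 pos [ 0.565  -0.1645  0.2163] phi -68.2 tilt 0.02 w 24.9 F [ 0.2 -0.1 -0.8]
rot about y: 40.8  then shift mm: [-324.1   -0.7 -154.1]
```

Request:
play_rows(increments=[[[0,0,0],[0,3.4,0]],[[0,0,0],[0,6.8,0]],[[0,0,0],[0,6.8,0]],[[0,0,0],[0,6.8,0]],[[0,0,0],[0,6.8,0]],[[0,0,0],[0,6.8,0]],[[-0.008,0,-0.0038],[0,3.4,0]],[[-0.018,0,-0.0086],[0,0,0]],[[-0.0295,0,-0.014],[0,0,0]],[[-0.0295,0,-0.014],[0,0,0]],[[-0.0295,0,-0.014],[0,0,0]],[[-0.0295,0,-0.014],[0,0,0]],[[-0.0295,0,-0.014],[0,0,0]],[[-0.0295,0,-0.014],[0,0,0]],[[-0.0295,0,-0.014],[0,0,0]],[[-0.0295,0,-0.014],[0,0,0]],[[-0.0295,0,-0.014],[0,0,0]],[[-0.0226,0,-0.0107],[0,0,0]],[[-0.01,0,-0.005],[0,0,0]]])

```text
t: 25.32
eef_pos: [0.5227, 0.1963, 0.2154]
tool_rot: [0.412, -0.413, 0.575, -0.574]
contact_force: [0.4, 0.4, -1.0]
gripper_width: 0.287
```

Request:
play_rows(increments=[[[0,0,0],[0,0,0]],[[0,0,0],[0,0,0]],[[0,0,0],[0,0,0]],[[0,0,0],[0,0,0]]])

```text
t: 25.65
eef_pos: [0.5252, 0.1895, 0.2162]
tool_rot: [-0.409, 0.41, -0.576, 0.577]
contact_force: [0.1, -0.4, -0.9]
gripper_width: 0.293
```

```bash
python3 go.py .5248 .1921 .065 -109
```

```text
t 25.65 pos [0.5252 0.1895 0.2162] phi -109.19 tilt 0.08 w 25.0 F [ 0.1 -0.4 -0.9]
rot about y: -0.19  then shift mm: [ -2.4 151.2  -1.2]
```

Request:
play_rows(increments=[[[-0.0015,0.008,-0.001],[0,0,0]],[[0,0.016,0],[0,0,0]],[[0,0.02,0],[0,0,0]],[[0,0.02,0],[0,0,0]],[[0,0.02,0],[0,0,0]],[[0,0.018,0],[0,0,0]],[[0,0.014,0],[0,0,0]],[[0,0.01,0],[0,0,0]],[[0,0.008,0],[0,0,0]],[[0,0.005,0],[0,0,0]],[[0,0.004,0],[0,0,0]],[[0,0.003,0],[0,0,0]],[[0,0.0015,0],[0,0,0]],[[0,0.001,0],[0,0,0]],[[0,0,0],[0,0,0]],[[0,0,0],[0,0,0]]])

```text
t: 26.98
eef_pos: [0.5244, 0.1938, 0.0684]
tool_rot: [-0.411, 0.41, -0.576, 0.576]
contact_force: [0.4, 1.0, 0.2]
gripper_width: 0.289
```

Request:
play_rows(increments=[[[0,0.001,0],[0,0,0]],[[0,0.001,0],[0,0,0]],[[0,0,0],[0,0,0]],[[0,0,0],[0,0,0]]])

```text
t: 27.32
eef_pos: [0.5242, 0.1937, 0.0661]
tool_rot: [-0.411, 0.411, -0.576, 0.576]
contact_force: [-0.2, 0.2, -0.6]
gripper_width: 0.292
```

Request:
play_rows(increments=[[[0,0.001,0],[0,0,0]],[[0,0,0],[0,0,0]],[[0,0,0],[0,0,0]]])

```text
t: 27.57
eef_pos: [0.5244, 0.1938, 0.0652]
tool_rot: [-0.411, 0.41, -0.576, 0.576]
contact_force: [-0.5, -0.5, 1.5]
gripper_width: 0.292
```

Request:
play_rows(increments=[[[0,0.0008,0],[0,0,0]],[[0,0,0],[0,0,0]],[[0,0,0],[0,0,0]]])

```text
t: 27.82
eef_pos: [0.5247, 0.1939, 0.0652]
tool_rot: [-0.411, 0.41, -0.575, 0.576]
contact_force: [-1.2, -2.0, 7.5]
gripper_width: 0.291
```

The slim vial has touched down. I release and rise.

Request:
play_rows(increments=[[[0,-0.0005,0],[0,0,0]],[[0,0,0],[0,0,0]],[[0,0,0],[0,0,0]],[[0,0,0],[0,0,0]],[[0,0,0],[0,0,0]],[[0,-0.005,0],[0,0,0]],[[0,-0.01,0],[0,0,0]],[[0,-0.02,0],[0,0,0]],[[0,-0.03,0],[0,0,0]],[[0,-0.03,0],[0,0,0]],[[0,-0.03,0],[0,0,0]],[[0,-0.025,0],[0,0,0]],[[0,0,0],[0,0,0]],[[0,0,0],[0,0,0]]], gripper=0.065)

```text
t: 28.98
eef_pos: [0.5252, 0.1943, 0.2173]
tool_rot: [-0.412, 0.409, -0.575, 0.576]
contact_force: [-0.0, -0.6, -0.6]
gripper_width: 0.763
```

```bash
python3 go.py .6154 -.1407 .209 -109
```

```text
t 28.9833 pos [0.5252 0.1943 0.2173] phi -109.0 tilt 0.26 w 65.1 F [-0.  -0.6 -0.6]
rot about y: -0.0  then shift mm: [287.3   8.3 194.4]
```

Request:
play_rows(increments=[[[0.0125,0,0.0085],[0,0,0]],[[0.0253,0,0.0171],[0,0,0]],[[0.0253,0,0.0171],[0,0,0]],[[0.0253,0,0.0171],[0,0,0]],[[0.0253,0,0.0171],[0,0,0]],[[0.0253,0,0.0171],[0,0,0]],[[0.0253,0,0.0171],[0,0,0]],[[0.0253,0,0.0171],[0,0,0]],[[0.0253,0,0.0171],[0,0,0]],[[0.0253,0,0.0171],[0,0,0]],[[0.0253,0,0.0171],[0,0,0]],[[0.0218,0,0.0149],[0,0,0]],[[0,0,0],[0,-6.8,0]],[[0,0,0],[0,-6.8,0]],[[0,0,0],[0,-6.8,0]],[[0,0,0],[0,-6.8,0]],[[0,0,0],[0,-6.8,0]],[[0,0,0],[0,-6.8,0]],[[0,0,0],[0,0,0]],[[0,0,0],[0,0,0]]])

```text
t: 30.65
eef_pos: [0.6138, -0.1412, 0.2139]
tool_rot: [-0.585, 0.585, -0.398, 0.397]
contact_force: [0.8, -0.3, 0.6]
gripper_width: 0.756
```

```bash
python3 go.py .6154 -.1407 .041 -68.2; python3 - <<'E'
from station import *
import cv2,numpy as np
b=read_camera("scene")["color"][80:280,200:500,::-1]
cv2.imwrite("pics/g6.png",cv2.resize(b,None,fx=2.5,fy=2.5,interpolation=2))
E
```

```text
t 30.65 pos [ 0.6138 -0.1412  0.2139] phi -68.4 tilt 0.1 w 64.6 F [ 0.8 -0.3  0.6]
rot about y: -0.2  then shift mm: [1.000e-01 1.729e+02 1.600e+00]
```

View pics/g6.png

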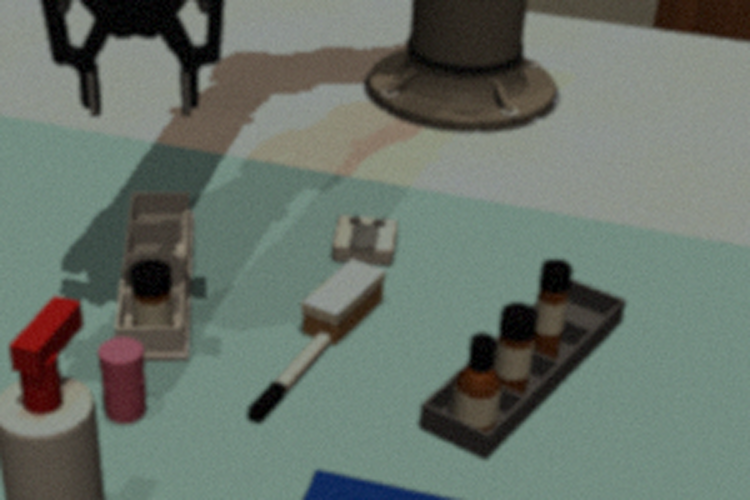

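The slim vial stands in its cell at (553,310). Last is the wide jar.

Request:
play_rows(increments=[[[0,0.01,0.0008],[0,0,0]],[[0,0.02,0],[0,0,0]],[[0,0.024,0],[0,0,0]],[[0,0.024,0],[0,0,0]],[[0,0.024,0],[0,0,0]],[[0,0.022,0],[0,0,0]],[[0,0.018,0],[0,0,0]],[[0,0.012,0],[0,0,0]],[[0,0.008,0],[0,0,0]],[[0,0.006,0],[0,0,0]],[[0,0.004,0],[0,0,0]],[[0,0,0],[0,0,0]],[[0,0,0],[0,0,0]]])

```text
t: 31.78
eef_pos: [0.6158, -0.141, 0.0435]
tool_rot: [0.586, -0.585, 0.396, -0.397]
contact_force: [0.2, -0.0, -0.0]
gripper_width: 0.757
```

```bash
python3 go.py .6154 -.1407 .041 -68.2
```

```text
t 31.7833 pos [ 0.6158 -0.141   0.0435] phi -68.21 tilt 0.07 w 64.7 F [ 0.2 -0.  -0. ]
rot about y: -0.01  then shift mm: [-0.4  2.5 -0.2]
```

Request:
play_rows(increments=[[[0,0.0015,0],[0,0,0]],[[0,0,0],[0,0,0]],[[0,0,0],[0,0,0]],[[0,0,0],[0,0,0]],[[0,0,0],[0,0,0]],[[0,0,0],[0,0,0]],[[0,0,0],[0,0,0]],[[0,0,0],[0,0,0]]], gripper=0.0, grip_force=40)

```text
t: 32.45
eef_pos: [0.6157, -0.141, 0.0419]
tool_rot: [0.586, -0.585, 0.396, -0.397]
contact_force: [-0.7, -0.1, 6.0]
gripper_width: 0.407
```

Request:
play_rows(increments=[[[0,-0.004,0],[0,0,0]],[[0,-0.008,0],[0,0,0]],[[0,-0.014,0],[0,0,0]],[[0,-0.02,0],[0,0,0]],[[0,-0.02,0],[0,0,0]],[[0,-0.02,0],[0,0,0]],[[0,-0.02,0],[0,0,0]],[[0,-0.02,0],[0,0,0]],[[0,-0.014,0],[0,0,0]],[[0,-0.006,0],[0,0,0]],[[0,0,0],[0,0,0]],[[0,0,0],[0,0,0]]])

```text
t: 33.45
eef_pos: [0.615, -0.1409, 0.1874]
tool_rot: [-0.586, 0.586, -0.396, 0.396]
contact_force: [-1.1, -0.4, -1.6]
gripper_width: 0.404
```

```bash
python3 go.py .4681 .2116 .187 -109; python3 - <<'E'
from station import *
import cv2,numpy as np
b=read_camera("scene")["color"][40:240,150:450,::-1]
cv2.imwrite("pics/g7.png",cv2.resize(b,None,fx=2,fy=2,interpolation=2))
E
```

```text
t 33.45 pos [ 0.615  -0.1409  0.1874] phi -68.2 tilt 0.01 w 34.5 F [-1.1 -0.4 -1.6]
rot about y: 40.8  then shift mm: [-285.5    0.4 -253.7]
```

View pics/g7.png

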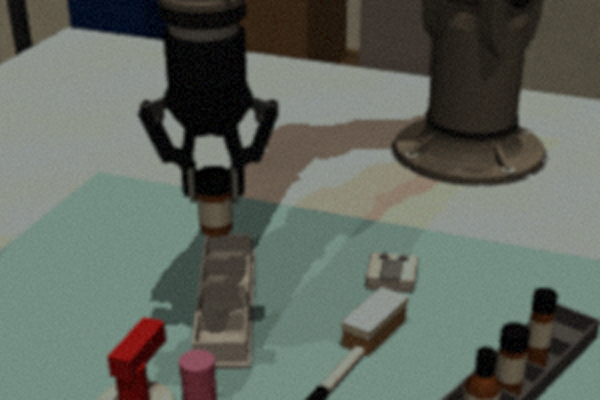

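Request:
play_rows(increments=[[[0,0,0],[0,3.4,0]],[[0,0,0],[0,6.8,0]],[[0,0,0],[0,6.8,0]],[[0,0,0],[0,6.8,0]],[[0,0,0],[0,6.8,0]],[[0,0,0],[0,6.8,0]],[[-0.008,0,-0.007],[0,3.4,0]],[[-0.016,0,-0.014],[0,0,0]],[[-0.0262,0,-0.0233],[0,0,0]],[[-0.0262,0,-0.0233],[0,0,0]],[[-0.0262,0,-0.0233],[0,0,0]],[[-0.0262,0,-0.0233],[0,0,0]],[[-0.0262,0,-0.0233],[0,0,0]],[[-0.0262,0,-0.0233],[0,0,0]],[[-0.0262,0,-0.0233],[0,0,0]],[[-0.0262,0,-0.0233],[0,0,0]],[[-0.0262,0,-0.0233],[0,0,0]],[[-0.0177,0,-0.0157],[0,0,0]],[[-0.008,0,-0.0073],[0,0,0]]])

```text
t: 35.08
eef_pos: [0.4651, 0.215, 0.1864]
tool_rot: [0.412, -0.413, 0.575, -0.574]
contact_force: [0.5, 1.1, -1.3]
gripper_width: 0.408
```

Request:
play_rows(increments=[[[0,0,0],[0,0,0]],[[0,0,0],[0,0,0]],[[0,0,0],[0,0,0]],[[0,0,0],[0,0,0]]])

```text
t: 35.42
eef_pos: [0.4685, 0.2092, 0.1869]
tool_rot: [-0.409, 0.41, -0.576, 0.577]
contact_force: [-0.0, 0.6, -1.3]
gripper_width: 0.406
```

```bash
python3 go.py .4681 .2116 .036 -109
```

```text
t 35.4167 pos [0.4685 0.2092 0.1869] phi -109.19 tilt 0.07 w 34.7 F [-0.   0.6 -1.3]
rot about y: -0.19  then shift mm: [ -2.1 150.9  -1.2]
```

Request:
play_rows(increments=[[[-0.0015,0.008,-0.001],[0,0,0]],[[0,0.016,0],[0,0,0]],[[0,0.02,0],[0,0,0]],[[0,0.02,0],[0,0,0]],[[0,0.02,0],[0,0,0]],[[0,0.018,0],[0,0,0]],[[0,0.014,0],[0,0,0]],[[0,0.01,0],[0,0,0]],[[0,0.008,0],[0,0,0]],[[0,0.005,0],[0,0,0]],[[0,0.004,0],[0,0,0]],[[0,0.003,0],[0,0,0]],[[0,0.0015,0],[0,0,0]],[[0,0.001,0],[0,0,0]],[[0,0,0],[0,0,0]],[[0,0,0],[0,0,0]]])

```text
t: 36.75
eef_pos: [0.4675, 0.2132, 0.0391]
tool_rot: [-0.411, 0.41, -0.576, 0.576]
contact_force: [-0.6, -0.2, -0.9]
gripper_width: 0.41
```

Request:
play_rows(increments=[[[0,0.001,0],[0,0,0]],[[0,0.001,0],[0,0,0]],[[0,0,0],[0,0,0]],[[0,0,0],[0,0,0]]])

```text
t: 37.08
eef_pos: [0.4672, 0.2131, 0.0368]
tool_rot: [-0.411, 0.411, -0.576, 0.576]
contact_force: [-0.2, 0.4, -1.0]
gripper_width: 0.409
```

Request:
play_rows(increments=[[[0,0.001,0],[0,0,0]],[[0,0,0],[0,0,0]],[[0,0,0],[0,0,0]]])

```text
t: 37.33
eef_pos: [0.4674, 0.2132, 0.036]
tool_rot: [-0.411, 0.411, -0.576, 0.576]
contact_force: [-0.5, -0.6, 0.8]
gripper_width: 0.41
```

Request:
play_rows(increments=[[[0,0.0008,0],[0,0,0]],[[0,0,0],[0,0,0]],[[0,0,0],[0,0,0]]])

```text
t: 37.58
eef_pos: [0.4676, 0.2132, 0.0359]
tool_rot: [-0.411, 0.41, -0.575, 0.576]
contact_force: [-2.1, -1.0, 10.1]
gripper_width: 0.413
```

The wide jar has touched down. I release, rise and back away to the right, clear of the camera.

Request:
play_rows(increments=[[[0,-0.0007,0],[0,0,0]],[[0,0,0],[0,0,0]],[[0,0,0],[0,0,0]],[[0,0,0],[0,0,0]],[[0,0,0],[0,0,0]],[[0,-0.005,0],[0,0,0]],[[0,-0.01,0],[0,0,0]],[[0,-0.02,0],[0,0,0]],[[0,-0.03,0],[0,0,0]],[[0,-0.03,0],[0,0,0]],[[0,-0.03,0],[0,0,0]],[[0,-0.03,0],[0,0,0]],[[0,-0.03,0],[0,0,0]],[[0,-0.02,0],[0,0,0]],[[0,0,0],[0,0,0]]], gripper=0.07)

```text
t: 38.83
eef_pos: [0.4694, 0.2147, 0.2464]
tool_rot: [-0.414, 0.407, -0.575, 0.576]
contact_force: [1.0, 0.1, 0.5]
gripper_width: 0.819
```

Request:
play_rows(increments=[[[0.015,0,0],[0,0,0]],[[0.03,0,0],[0,0,0]],[[0.03,0,0],[0,0,0]],[[0.03,0,0],[0,0,0]],[[0.03,0,0],[0,0,0]],[[0.03,0,0],[0,0,0]],[[0.03,0,0],[0,0,0]],[[0.03,0,0],[0,0,0]],[[0.03,0,0],[0,0,0]],[[0.03,0,0.01],[0,0,0]],[[0.02,0,0.01],[0,0,0]],[[0,0,0],[0,0,0]],[[0,0,0],[0,0,0]],[[0,0,0],[0,0,0]]])

```text
t: 40.0
eef_pos: [0.3866, -0.081, 0.2407]
tool_rot: [0.411, -0.411, 0.576, -0.575]
contact_force: [0.7, 0.6, -0.3]
gripper_width: 0.815
```

```bash
python3 - <<'E'
from station import *
from h import *
o=get_obs();print(o["t"],o["eef_pos"],o["contact_force"])
c=read_camera("top");W=world(c);Z=W[...,2].copy();Z[c["range_z"]==0]=-1
R=np.array([.5532,.1823]);a=np.radians(-19);e=np.array([np.cos(a),np.sin(a)]);n=np.array([-e[1],e[0]])
L=np.stack([(W[...,:2]-R)@e,(W[...,:2]-R)@n],-1)
for nm,s,h in(("neck",.09,.087),("straight",.03,.081),("slim",-.03,.095),("wide",-.09,.067)):
    m=(abs(L[...,0]-s)<.03)&(abs(L[...,1])<.03)&(abs(Z-h)<.007)
    r=cv2.minEnclosingCircle((L[m]*1000).astype(np.float32)); print(nm,m.sum(),"z",np.median(Z[m]).round(4),"expect",h,"rack xy",np.round(r[0],1),"d",round(2*r[1],1))
b=read_camera("scene")["color"][130:270,350:480,::-1];t=c["color"][145:285,140:270,::-1]
cv2.imwrite("pics/end.png",cv2.resize(np.hstack([b,t]),None,fx=3,fy=3,interpolation=2))
E
```

```text
40.0 [ 0.38664677 -0.08104277  0.24067307] [ 0.70213232  0.57282592 -0.29182699]
neck 98 z 0.0878 expect 0.087 rack xy [89.1  0.5] d 20.3
straight 202 z 0.0823 expect 0.081 rack xy [30.5 -0. ] d 29.7
slim 166 z 0.0962 expect 0.095 rack xy [-30.   -0.1] d 26.2
wide 303 z 0.068 expect 0.067 rack xy [-90.2  -0.5] d 35.8
```

View pics/end.png

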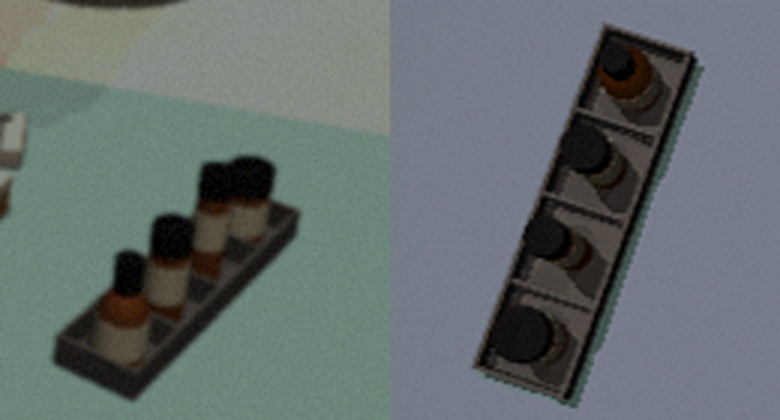

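All four bottles are upright and centred, from neck at the far end (620,60) to wide at the near end (525,335) in the top crop. The arm is clear, so I hand in.

```bash
python3 -c "from station import *;print(hand_in())"
```

```text
the job is handed in; nothing more can be done
None
```

I moved all four bottles into the grey rack in reverse order, and the job is handed in; the robot gives no verdict. From the farthest cell to the nearest they are the neck bottle, straight jar, slim vial and wide jar. I lowered each one until the wrist felt light contact (about 7–12 N), then released it. The run took about 40 s of the 106 s allowed.

The last camera check put every cap within about 1 mm of its cell centre along and across the row. Cap tops were about 1 mm above the expected height, within the camera's calibration error. All four bottles looked upright, and the arm was clear with the gripper open. No check failed or disagreed. TCP readings wandered by 1–4 mm just after fast moves, so I corrected each position before setting the bottle down.

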